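# Put the hot-air nozzles back on their own posts

## Robot

A 6-joint arm with a two-finger parallel gripper is mounted at the origin on a cart in front of the work surface, level with it; the furniture and walls round the work are solid. World frame = base frame: x ahead of the robot, y to its left, z up, the work surface at z = 0. Lengths are in m, angles in rad, forces in N, time in s.
With the tool pointing down it reaches from about 0.375 to 0.9 m from the base axis. Payload 3.1 kg.
Tool frame: the origin (TCP) lies between the finger pads, 19 mm behind the fingertips; this is the grasp point; z points along the fingers, y is the direction in which the jaws open and shut (so a half turn about z gives the same grasp; the last joint's range is limited). The gripper opens to 85 mm and grips with 20 to 120 N. Pads are 22 mm wide; open, the fingers measure 114 mm over their backs; the gripper's body (76 mm by 85 mm) begins 54 mm behind the grasp point. The pads swing forward as they close: fully open they stand 13 mm farther back than shut.
Start: joints at [0.973, 0.527, 1.433, -0, 1.181, -0.178], TCP at [0.255, 0.571, 0.25] pointing down, gripper open.
Joint ranges: [-3.08, 3.08], [-0.75, 2.2], [0.22, 2.44], [-1.43, 4.57], [0, 2.65], [-2.85, 2.85]. Speed limits (rad/s): [2.79, 2.79, 3.14, 3.14, 3.14, 3.14].

## Interface

Orientations are given as a unit quaternion [x, y, z, w].
In Python, from station import manip, cams, order gives the robot as it stands. The module is installed in compiled form; this text tells all that it offers.
- The arm moves only by the tool drive_tool, never from a script. Its arguments are lists of equal length, an entry for each row: "linear": the shift along the tool's x, y, z in mm, a list of three; "rot": the turn, a rotation vector about the tool's x, y, z in degrees, a list of three; "hand": the finger opening in mm, from 0 to 85.4. A call has 1 to 20 rows; each row shifts and turns the pose as measured when the row begins, along the tool's axes as they then stand; what a row does not reach is not made up. A row lasts 1/12 s, in which the tool goes at most 41.7 mm and 7.16 degrees, less where a joint would pass 70% of its speed; a pose out of reach is approached as far as the arm can. A call with a gripper value outside its range is refused whole. The fingers move at their own pace and stop on an object; "force" is the grip in N (left out, the last holds). Time passes only in rows, so rows that do not move let the fingers close. It gives the time, the measured TCP pose, the force and the opening at its end, in the units of the state.
- manip.sense(): the state, without advancing time (a new reading comes with each control period).
- cams.snapshot(name): name is "scene" or "top" or "wrist"; returns the picture (400x640x3 uint8, red, green, blue); there is no depth.
- cams.camera_model(name): a dict with "vfov" (degrees; the focal length in pixels is half the picture's height over the tangent of half this angle, whatever the lens; pixels are square), "cx", "cy" (the principal point, pixels), "rvec" (rotation vector, rad) and "tvec" (3), from world to camera coordinates, as OpenCV has them. Camera axes: x right, y down, z forward; pixel columns grow to the right and rows downward; lengths in m; the calibration is good to about 2 mm. A picture is of the moment at which its call begins: read the wrist's pose just before it. camera_model takes no time and is no camera call; for the wrist camera it gives the pose at the moment of the call.
- order.sign_off(): hands the job in, once; it reports no verdict.
Trained networks look in the newest picture that a camera, given by its name, has taken for a name from the list of things; names that differ only in an ending like _2 or _b are one class to them, and where a whole thing is asked for, a point or a joint stands for the part that bears it (a point fixed in the world has none). Each returns a list of dicts, best first, with "score" (0 to 1); they miss things now and then, are a little off and sometimes report something else, mostly with a low value. They report only what shows in the picture. A call takes as long as a camera call. They do not tell look-alikes from the thing itself.
- cams.regions_of(label, camera): "pixels" (400x640 bool, what is visible of it) and "rect" ([left, top, right, bottom] in pixels, round what is visible of it).
- cams.spot_point(label, camera): "at" ([column, row] in pixels: a listed point, or the origin of a listed thing).
The state is a dict: "t": time; "q": joint angles; "qd": joint speeds; "tau": joint torques, N m; "tcp_pos": TCP position; "tool_rot": TCP orientation; "force": force on the tool from outside, world axes, zero at the start; "ft_torque": the same for the moment, N m; "finger_gap": opening from 0.0 (shut) to 1.0 (fully open).
Only numpy, scipy, OpenCV 4.12 (cv2) and the standard library are available. Lean on these libraries where they do the work, as an engineer would, in place of code of your own. Each camera call takes 0.05 s, during which the arm holds its last target. There are 200 camera calls.

## Task

The hot-air nozzles are mixed up: each post plate of the rack is cut to the shape and size of the mouth of the nozzle that lives there (square, long, large round, small round). Change the three wrongly hung nozzles over, parking one on the bare post or a clear bit of bench, and put the fine one from the tile home too, so that each of the four sits flat on its own plate, mouth up. Never tip a nozzle over, and leave the flux bottle behind the rack standing where it is.

Things in the scene. Friction and masses are not known exactly. Their poses are not given: they have to be found in the camera images.
- nozzle_square: Steel nozzle (sizes in mm): round collar below, outside dia 30, bore 25 x 26 deep, open underneath, fits over any post; on it a square hood 36 x 36 (flats along x, y), 30 to 48 above the underside. Grip two hood flats, TCP 36 above the underside. Starts on a wrong post. Stands mouth up; origin: centre of underside, z up. A small clamp screw at +x is no obstacle.
- nozzle_long: Steel nozzle (sizes in mm): round collar below, outside dia 30, bore 25 x 26 deep, open underneath, fits over any post; on it a narrow hood 16 (x) by 50 (y), 30 to 48 above the underside. Grip the collar, fingers closing along x, TCP 30 above the underside. Starts on a wrong post. Stands mouth up; origin: centre of underside, z up. A small clamp screw at +x is no obstacle.
- nozzle_wide: Steel nozzle (sizes in mm): round collar below, outside dia 30, bore 25 x 26 deep, open underneath, fits over any post; above it a round mouth tube, dia 23, total height 52. Starts on a wrong post. Grip the collar from any side, TCP 30 above the underside. Stands mouth up; origin: centre of underside, z up. A small clamp screw at +x is no obstacle.
- nozzle_fine: Steel nozzle (sizes in mm): round collar below, outside dia 30, bore 25 x 26 deep, open underneath, fits over any post; above it a thin round tube, dia 9, total height 60. Starts on a white tile 96 x 96 x 6. Grip the collar from any side, TCP 30 above the underside. Stands mouth up; origin: centre of underside, z up. A small clamp screw at +x is no obstacle.
- post_square: Home of the square nozzle: square 66 x 66 mm black plate, 6 thick, with an upright steel post (dia 11, rounded top, 24 high) in its middle, fixed on the rack's grey rail (372 x 100, 12 high; four posts in a row 90 apart, any order). Origin: centre of the plate's underside, z up; a seated nozzle's underside is 6 mm above it.
- post_long: Home of the long nozzle: oblong 88 x 36 mm black plate, 6 thick, with an upright steel post (dia 11, rounded top, 24 high) in its middle, fixed on the rack's grey rail (372 x 100, 12 high; four posts in a row 90 apart, any order). Origin: centre of the plate's underside, z up; a seated nozzle's underside is 6 mm above it.
- post_wide: Home of the wide nozzle: large round (dia 68 mm) black plate, 6 thick, with an upright steel post (dia 11, rounded top, 24 high) in its middle, fixed on the rack's grey rail (372 x 100, 12 high; four posts in a row 90 apart, any order). Origin: centre of the plate's underside, z up; a seated nozzle's underside is 6 mm above it.
- post_fine: Home of the fine nozzle, bare at the start: small round (dia 44 mm) black plate, 6 thick, with an upright steel post (dia 11, rounded top, 24 high) in its middle, fixed on the rack's grey rail (372 x 100, 12 high; four posts in a row 90 apart, any order). Origin: centre of the plate's underside, z up; a seated nozzle's underside is 6 mm above it.
- flux_bottle: Bystander: slim amber bottle with a pointed white tip, dia 32 mm, 111 mm high, loose on the bench behind the rack, 100 to 125 mm behind the line of posts; leave it standing where it is. Origin: centre of its underside, z up. (To its right a wall shelf hangs 585 mm above the bench, beyond x = 0.58 m where y is under 0.03 m: keep the arm clear.)
Mind the look-alikes: they are no part of the job. Leave any blue or yellow look-alike of the nozzle_fine alone.

How it is judged:
By the outcome, as a careful person would: the job done as asked, in the order asked, and still so for the second after the job is handed in, with the robot touching nothing.
It also fails if it takes over 109 s, if anything falls off the work surface, if the arm or the gripper's body presses on something with over 40 N, if the wrist force passes 120 N, or if a joint passes its speed limit or range.

## Working session

There is one attempt and no reset: what is moved stays moved. The work goes in short steps, Python scripts to look and compute and a tool call to move; the robot and the scene stay as the last step left them, time stands still between calls to the robot, and variables do not carry over. Pictures are saved under pics/ and viewed, about 12 in all and at most 16, crops included, and the job is handed in when it is done.

Besides the shell and the picture viewer there is one more tool, called after "Request:" as name(argument=value, ...) on one line, values as JSON. drive_tool: Moves the arm, as the interface text tells. Its arguments: {"type":"object","properties":{"linear":{"type":"array","items":{"type":"array","items":{"type":"number"}}},"rot":{"type":"array","items":{"type":"array","items":{"type":"number"}}},"hand":{"type":"array","items":{"type":"number"}},"force":{"type":"number"}},"required":["linear","rot","hand"]}

```bash
mkdir -p pics; cat > h.py <<'E'
import numpy as np, cv2
from station import manip, cams, order
from scipy.spatial.transform import Rotation as R
def model(n):
    m=cams.camera_model(n); f=200/np.tan(np.radians(m['vfov'])/2)
    K=np.array([[f,0,m['cx']],[0,f,m['cy']],[0,0,1]])
    return K,R.from_rotvec(np.ravel(m['rvec'])).as_matrix(),np.ravel(m['tvec'])
def ray(n,uv,z,M=None):
    K,Rm,t=M or model(n); c=-Rm.T@t; d=Rm.T@np.linalg.inv(K)@[uv[0],uv[1],1]
    return c+d*(z-c[2])/d[2]
def proj(n,p,M=None):
    K,Rm,t=M or model(n); q=K@(Rm@np.array(p)+t); return q[:2]/q[2]
def snap(n,fn=None):
    im=cams.snapshot(n)
    if fn: cv2.imwrite('pics/'+fn,im[:,:,::-1])
    return im
E
python3 - <<'E'
from h import *
s=manip.sense(); print({k:np.round(v,3) for k,v in s.items()})
Z=dict(nozzle_square=.018,nozzle_long=.018,nozzle_wide=.018,nozzle_fine=.006,post_square=.012,post_long=.012,post_wide=.012,post_fine=.012,flux_bottle=0)
for c in ('top','scene'):
    snap(c,c+'0.png'); M=model(c); print(c,-M[1].T@M[2])
    for l,z in Z.items():
        for r in cams.spot_point(l,c)[:3]:
            print(l,round(r['score'],2),np.round(r['at']),np.round(ray(c,r['at'],z,M),3))
E
```

```text
{'t': np.float64(0.0), 'q': array([ 0.973,  0.528,  1.434, -0.   ,  1.181, -0.178]), 'qd': array([ 0.001, -0.001, -0.   ,  0.001, -0.   , -0.   ]), 'tau': array([-0.0000e+00, -4.4236e+01, -1.7802e+01, -0.0000e+00,  9.0000e-03,
        0.0000e+00]), 'tcp_pos': array([0.254, 0.57 , 0.249]), 'tool_rot': array([ 0.208,  0.978, -0.001, -0.   ]), 'force': array([0.44 , 0.495, 0.412]), 'ft_torque': array([-0.023,  0.026,  0.007]), 'finger_gap': np.float64(1.005)}
top [ 0.26967518 -0.04046197  1.46304255]
nozzle_square 0.68 [255. 232.] [0.474 0.177 0.018]
nozzle_square 0.67 [233. 224.] [0.502 0.252 0.018]
nozzle_long 0.58 [285. 237.] [0.455 0.08  0.018]
nozzle_wide 0.52 [231. 225.] [0.499 0.258 0.018]
nozzle_wide 0.23 [244. 190.] [0.615 0.219 0.018]
nozzle_fine 0.56 [450. 227.] [ 0.482 -0.464  0.006]
nozzle_fine 0.48 [332. 218.] [ 0.518 -0.075  0.006]
nozzle_fine 0.42 [373. 232.] [ 0.47  -0.21   0.006]
post_square 0.68 [232. 225.] [0.5   0.257 0.012]
post_square 0.65 [254. 232.] [0.477 0.181 0.012]
post_long 0.44 [260. 233.] [0.473 0.165 0.012]
post_long 0.16 [230. 223.] [0.506 0.263 0.012]

[... 223 characters left out ...]
4 0.167 0.018]
nozzle_square 0.35 [260. 148.] [0.506 0.262 0.018]
nozzle_square 0.2 [271. 188.] [0.46  0.081 0.018]
nozzle_long 0.67 [268. 189.] [0.45  0.082 0.018]
nozzle_wide 0.44 [260. 149.] [0.506 0.261 0.018]
nozzle_fine 0.74 [324. 225.] [ 0.524 -0.109  0.006]
nozzle_fine 0.71 [265. 187.] [0.453 0.105 0.006]
nozzle_fine 0.53 [392. 338.] [ 0.491 -0.472  0.006]
post_square 0.5 [259. 154.] [0.497 0.247 0.012]
post_square 0.33 [260. 149.] [0.507 0.267 0.012]
post_long 0.58 [262. 170.] [0.472 0.169 0.012]
post_wide 0.7 [268. 189.] [0.454 0.085 0.012]
post_fine 0.6 [255. 138.] [0.517 0.327 0.012]
flux_bottle 0.61 [299. 149.] [0.618 0.219 0.   ]
flux_bottle 0.57 [264. 167.] [0.489 0.194 0.   ]
```

```bash
python3 - <<'E'
import cv2
a=cv2.imread('pics/top0.png')[160:270,180:480]; b=cv2.imread('pics/scene0.png')[110:370,220:440]
cv2.imwrite('pics/a.png',cv2.resize(a,(798,293),interpolation=cv2.INTER_CUBIC))
cv2.imwrite('pics/b.png',cv2.resize(b,None,fx=2.3,fy=2.3,interpolation=cv2.INTER_CUBIC))
E
```

```text
(no output)
```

View pics/a.png

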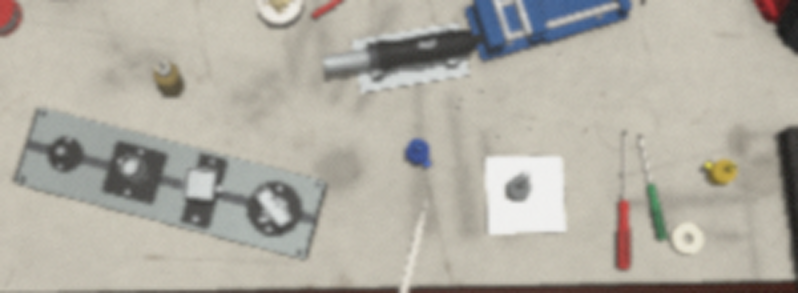

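View pics/b.png

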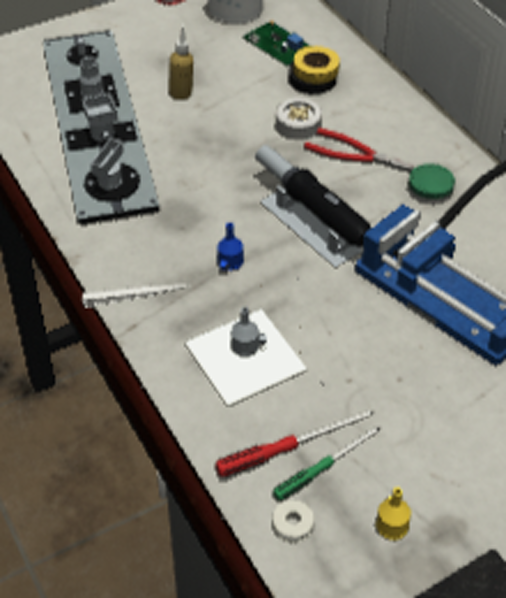

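The top view (crop x2.66) shows the rack from left to right:
- The small round plate at px (205,218) is bare.
- The square plate at (231,225) holds the wide nozzle.
- The long plate at (255,232) holds the square nozzle.
- The large round plate at (283,238) holds the long nozzle.

There are three fine-type candidates: blue at (332,218), yellow at (450,227), and steel grey on the white tile at (373,232). The grey one on the tile fits the description, and the crop confirms it. The bottle is at (243,190).

Next I'll move closer with the wrist camera.

```bash
cat >> h.py <<'E'
def pose():
    s=manip.sense(); return np.array(s['tcp_pos']),R.from_quat(s['tool_rot'])
def jaw():
    y=pose()[1].as_matrix()[:,1]; return np.degrees(np.arctan2(y[1],y[0]))
def go(x,y,z):
    p,r=pose(); return np.round(r.inv().apply(np.array([x,y,z])-p)*1000,1)
def st():
    s=manip.sense(); p,r=pose(); print('t %.2f'%s['t'],'tcp',np.round(p,4),'jaw %.1f'%jaw(),'tilt',np.round(r.as_matrix()[:2,2],3),'gap',round(float(s['finger_gap'])*85.4,1),'F',np.round(s['force'],1))
E
python3 - <<'E'
from h import *
st(); print(go(.43,.21,.32))
K,Rm,t=model('wrist'); c=-Rm.T@t; p,r=pose()
print('cam in tool',r.inv().apply(c-p),'axis',r.inv().apply(Rm[2]),'xaxis',r.inv().apply(Rm[0]),K[0,0])
E
```

```text
t 1.00 tcp [0.2547 0.5707 0.25  ] jaw 65.9 tilt [-0. -0.] gap 85.8 F [ 0.1  0.1 -0.6]
[-307.1 -258.   -70. ]
cam in tool [ 0.07798542  0.00056894 -0.12368019] axis [-3.03432796e-01 -3.92423424e-04  9.52852761e-01] xaxis [-9.51308419e-04  9.99999542e-01  1.08899375e-04] 345.86460943135864
```

```bash
python3 - <<'E'
from h import *
print(go(.46,.21,.20))
E
```

```text
[-334.5 -245.7   50. ]
```

Request:
drive_tool(linear=[[-24, -17.5, 3.5], [-24, -17.5, 3.5], [-24, -17.5, 3.5], [-24, -17.5, 3.5], [-24, -17.5, 3.5], [-24, -17.5, 3.5], [-24, -17.5, 3.5], [-24, -17.5, 3.5], [-24, -17.5, 3.5], [-24, -17.5, 3.5], [-24, -17.5, 3.5], [-24, -17.5, 3.5], [-24, -17.5, 3.5], [-24, -17.5, 3.5], [0, 0, 0], [0, 0, 0]], rot=[[0, 0, 0], [0, 0, 0], [0, 0, 0], [0, 0, 0], [0, 0, 0], [0, 0, 0], [0, 0, 0], [0, 0, 0], [0, 0, 0], [0, 0, 0], [0, 0, 0], [0, 0, 0], [0, 0, 0], [0, 0, 0], [0, 0, 0], [0, 0, 0]], hand=[85, 85, 85, 85, 85, 85, 85, 85, 85, 85, 85, 85, 85, 85, 85, 85])

```text
t: 2.33
tcp_pos: [0.4748, 0.1984, 0.2002]
tool_rot: [0.206, 0.979, 0.006, 0.004]
force: [-0.3, 0.5, 0.9]
finger_gap: 0.994
```

```bash
python3 - <<'E'
from h import *
st(); im=snap('wrist','w1.png'); M=model('wrist')
Z=dict(nozzle_square=.018,nozzle_long=.018,nozzle_wide=.018,post_square=.012,post_long=.012,post_wide=.012,post_fine=.012,flux_bottle=0)
for l,z in Z.items():
    for r in cams.spot_point(l,'wrist')[:2]:
        print(l,round(r['score'],2),np.round(r['at']),np.round(ray('wrist',r['at'],z,M),4))
E
```

```text
t 2.33 tcp [0.4748 0.1984 0.2002] jaw 66.2 tilt [0.011 0.009] gap 84.9 F [-0.3  0.5  0.9]
nozzle_square 0.81 [298. 183.] [0.4766 0.176  0.018 ]
nozzle_long 0.73 [197. 197.] [0.4508 0.0849 0.018 ]
post_square 0.96 [395. 171.] [0.5034 0.2618 0.012 ]
post_wide 0.77 [204. 196.] [0.453 0.089 0.012]
post_fine 0.74 [489. 154.] [0.524  0.3464 0.012 ]
```

View pics/w1.png

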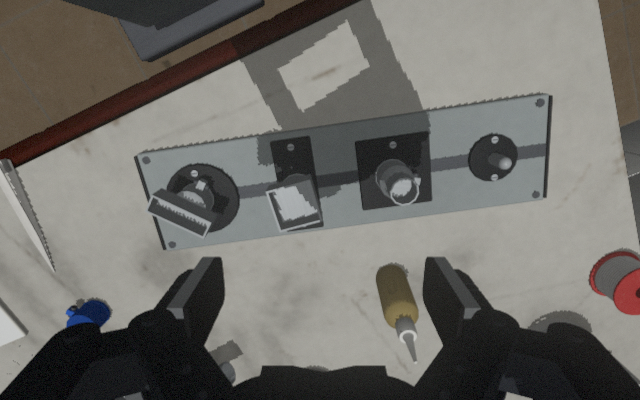

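```bash
python3 - <<'E'
from h import *
im=cv2.imread('pics/w1.png')
M=model('wrist')
P=[ray('wrist',p,.012,M)[:2] for p in [(136,156),(551,96),(547,197),(164,249)]]
print(np.round(P,4)); d=(P[1]-P[0]+P[2]-P[3])/2; d2=(P[0]-P[3]+P[1]-P[2])/2
u=d/np.linalg.norm(d); c=np.mean(P,0); print('len',np.linalg.norm(d),np.linalg.norm(d2),'ang',np.degrees(np.arctan2(u[1],u[0])),'c',c)
for k in (-1.5,-.5,.5,1.5): print(k,np.round(c+k*.09*u,4), np.round(proj('wrist',[*(c+k*.09*u),.018],M)))
for n,q in dict(long=[(157,187),(148,208),(207,237),(214,214)],sq=[(266,189),(308,178),(318,220),(283,231)]).items():
    Q=np.array([ray('wrist',p,.066,M)[:2] for p in q]); print(n,np.round(Q.mean(0),4))
    for i in range(4):
        e=Q[(i+1)%4]-Q[i]; print('  edge %.1f mm ang %.1f'%(1e3*np.linalg.norm(e),np.degrees(np.arctan2(e[1],e[0]))))
e=im[85:260,130:330]; cv2.imwrite('pics/w1c.png',cv2.resize(e,None,fx=3.4,fy=3.4,interpolation=cv2.INTER_CUBIC))
E
```

```text
[[0.394  0.0527]
 [0.4936 0.4122]
 [0.5852 0.389 ]
 [0.4848 0.0262]]
len 0.374700315384221 0.09452410601465491 ang 74.52291387839864 c [0.48943812 0.2199951 ]
-1.5 [0.4534 0.0899] [203. 199.]
-0.5 [0.4774 0.1766] [298. 186.]
0.5 [0.5014 0.2634] [396. 172.]
1.5 [0.5255 0.3501] [495. 158.]
long [0.4479 0.0918]
  edge 19.8 mm ang -52.7
  edge 50.5 mm ang 36.4
  edge 21.4 mm ang 135.6
  edge 47.4 mm ang -142.0
sq [0.4785 0.1753]
  edge 33.9 mm ang 81.4
  edge 35.8 mm ang -11.4
  edge 29.9 mm ang -95.1
  edge 37.6 mm ang 174.9
```

View pics/w1c.png

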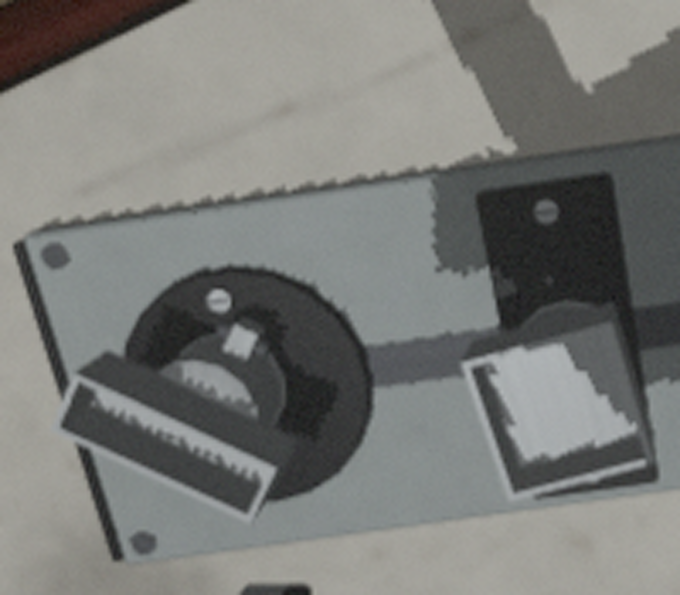

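```bash
python3 - <<'E'
from h import *
M=model('wrist')
for n,q in dict(long=[(82,378),(60,428),(254,520),(278,470)],sq=[(462,365),(515,498),(652,460),(610,320)]).items():
    Q=np.array([ray('wrist',(130+a/3.4,85+b/3.4),.066,M)[:2] for a,b in q]); print(n,np.round(Q.mean(0),4))
    for i in range(4):
        e=Q[(i+1)%4]-Q[i]; print('  edge %.1f mm ang %.1f'%(1e3*np.linalg.norm(e),np.degrees(np.arctan2(e[1],e[0]))))
# wide: tube top ellipse centre px ~ (404,190)
print('wide top',ray('wrist',(404,190),.07,M))
st()
print(go(.5014,.2634,.2))
E
```

```text
long [0.4514 0.088 ]
  edge 14.1 mm ang -53.1
  edge 48.6 mm ang 37.2
  edge 14.7 mm ang 128.0
  edge 48.3 mm ang -142.0
sq [0.4797 0.1755]
  edge 35.1 mm ang -5.4
  edge 34.1 mm ang 82.8
  edge 35.6 mm ang 171.9
  edge 35.7 mm ang -96.3
wide top [0.50041757 0.25899591 0.07      ]
t 2.78 tcp [0.4738 0.2004 0.2004] jaw 66.5 tilt [0.011 0.009] gap 85.1 F [ 0.   0.7 -0.3]
[-0.2 68.8  1.3]
```

Request:
drive_tool(linear=[[0, 0, 0], [0, 22, 0], [0, 22, 0], [0, 22, 0], [0, 0, 40], [0, 0, 40], [0, 0, 0], [0, 0, 0]], rot=[[0.7, 0.4, 0], [0, 0, 0], [0, 0, 0], [0, 0, 0], [0, 0, 0], [0, 0, 0], [0, 0, 0], [0, 0, 0]], hand=[60, 60, 60, 60, 60, 60, 60, 60])

```text
t: 3.45
tcp_pos: [0.5033, 0.2676, 0.1204]
tool_rot: [0.202, 0.979, 0.001, 0.002]
force: [-0.3, -0.8, 0.9]
finger_gap: 0.702
```

```bash
python3 - <<'E'
from h import *
st(); print(go(.501,.262,.048))
E
```

```text
t 3.45 tcp [0.5033 0.2676 0.1204] jaw 66.7 tilt [0.005 0.   ] gap 59.9 F [-0.3 -0.8  0.9]
[ 0.2 -6.2 72.4]
```

Request:
drive_tool(linear=[[0, -6, 0], [0, 0, 18], [0, 0, 18], [0, 0, 18], [0, 0, 14], [0, 0, 2], [0, 0, 0], [0, 0, 0], [0, 0, 0], [0, 0, 0], [0, 0, 0], [0, 0, 0], [0, 0, 0], [0, 0, 0]], rot=[[0, 0, 0], [0, 0, 0], [0, 0, 0], [0, 0, 0], [0, 0, 0], [0, 0, 0], [0, 0, 0], [0, 0, 0], [0, 0, 0], [0, 0, 0], [0, 0, 0], [0, 0, 0], [0, 0, 0], [0, 0, 0]], hand=[60, 60, 60, 60, 60, 60, 60, 28, 26, 26, 26, 26, 26, 26], force=50)

```text
t: 4.62
tcp_pos: [0.5112, 0.2615, 0.071]
tool_rot: [0.202, 0.979, 0.007, 0.016]
force: [-0.8, 0.0, -0.1]
finger_gap: 0.306
```

```bash
python3 - <<'E'
from h import *
st(); print(go(.5255,.3501,.130))
E
```

```text
t 4.62 tcp [0.5112 0.2615 0.071 ] jaw 66.7 tilt [0.034 0.007] gap 26.2 F [-0.8  0.  -0.1]
[ 20.2  88.2 -57.9]
```

```bash
python3 - <<'E'
from h import *
s=manip.sense(); print({k:np.round(v,3) for k,v in s.items()}); snap('wrist','w2.png')
E
```

```text
{'t': np.float64(4.617), 'q': array([ 0.28 ,  0.711,  1.717, -0.004,  0.678, -0.88 ]), 'qd': array([ 0.001, -0.007,  0.   , -0.001,  0.002, -0.   ]), 'tau': array([ 6.2000e-02, -4.4009e+01, -9.7780e+00,  2.4000e-02, -1.7800e-01,
        1.0000e-03]), 'tcp_pos': array([0.511, 0.261, 0.071]), 'tool_rot': array([0.202, 0.979, 0.007, 0.016]), 'force': array([-0.833,  0.007, -0.061]), 'ft_torque': array([-0.045,  0.038, -0.039]), 'finger_gap': np.float64(0.306)}
```

View pics/w2.png

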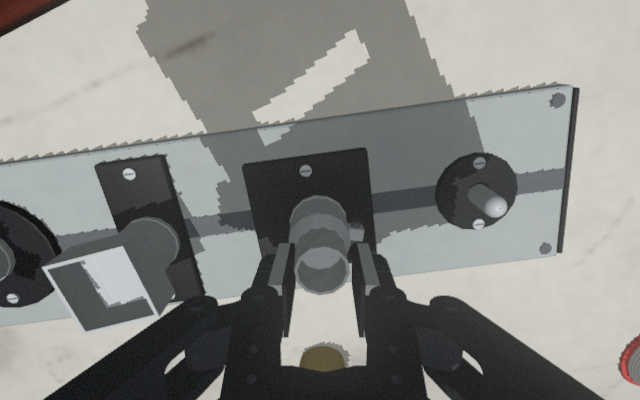

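The wrist view shows the jaws around the mouth tube of the wide nozzle at px (322,270), still too high. The arm lagged and tilted slightly, and nothing was touched. I'll open, level the tool and go down more slowly.

```bash
cat >> h.py <<'E'
def plan(x,y,z,j=None):
    st(); p,r=pose(); zt=r.as_matrix()[:,2]; v=np.cross(zt,[0,0,-1.])
    fix=np.degrees(r.inv().apply(v)); 
    y_=r.as_matrix()[:,1]; a=np.arctan2(y_[1],y_[0])
    # shift in the levelled tool frame
    L=np.array([[np.sin(a)*-1,np.cos(a),0],[np.cos(a),np.sin(a),0],[0,0,-1]])  # rows: tool x,y,z
    print('levelfix',np.round(fix,2),'lin',np.round(1000*L@(np.array([x,y,z])-p),1), 'rotz', None if j is None else round((-(j-np.degrees(a))+90)%180-90,1))
E
python3 - <<'E'
from h import *
plan(.501,.262,.048)
E
```

```text
t 4.67 tcp [0.5112 0.2615 0.0709] jaw 66.7 tilt [0.034 0.007] gap 26.0 F [ 0.8 -0.7  0.3]
levelfix [1.15 1.65 0.  ] lin [ 9.5 -3.6 22.9] rotz None
```

Request:
drive_tool(linear=[[0, 0, 0], [0, 0, 0], [0, 0, 0], [5, -2, 0], [4, -1, 0], [0, 0, 0], [0, 0, 0]], rot=[[0, 0, 0], [0, 0, 0], [0, 0, 0], [0.6, 0.8, 0], [0.6, 0.8, 0], [0, 0, 0], [0, 0, 0]], hand=[55, 55, 55, 55, 55, 55, 55])

```text
t: 5.25
tcp_pos: [0.5005, 0.2627, 0.07]
tool_rot: [0.202, 0.979, -0.001, -0.002]
force: [-0.5, -0.9, 0.6]
finger_gap: 0.642
```

```bash
python3 - <<'E'
from h import *
plan(.501,.262,.048)
E
```

```text
t 5.25 tcp [0.5005 0.2627 0.07  ] jaw 66.7 tilt [-0.004 -0.002] gap 54.8 F [-0.5 -0.9  0.6]
levelfix [-0.2  -0.16  0.  ] lin [-0.7 -0.4 22. ] rotz None
```

Request:
drive_tool(linear=[[0, 0, 11], [0, 0, 11], [0, 0, 0], [0, 0, 0]], rot=[[-0.2, -0.2, 0], [0, 0, 0], [0, 0, 0], [0, 0, 0]], hand=[55, 55, 55, 55])

```text
t: 5.58
tcp_pos: [0.501, 0.263, 0.0472]
tool_rot: [0.202, 0.979, 0.0, 0.001]
force: [0.6, 0.2, 0.2]
finger_gap: 0.646
```

```bash
python3 - <<'E'
from h import *
plan(.501,.262,.048)
E
```

```text
t 5.58 tcp [0.501  0.263  0.0472] jaw 66.7 tilt [0.002 0.   ] gap 55.2 F [0.6 0.2 0.2]
levelfix [0.05 0.09 0.  ] lin [-0.4 -1.  -0.8] rotz None
```

Request:
drive_tool(linear=[[0, 0, 0], [0, 0, 0], [0, 0, 0], [0, 0, 0], [0, 0, 0], [0, 0, 0], [0, 0, -20], [0, 0, -30], [0, 0, -30], [0, 0, 0], [0, 0, 0]], rot=[[0, 0, 0], [0, 0, 0], [0, 0, 0], [0, 0, 0], [0, 0, 0], [0, 0, 0], [0, 0, 0], [0, 0, 0], [0, 0, 0], [0, 0, 0], [0, 0, 0]], hand=[24, 24, 24, 24, 24, 24, 24, 24, 24, 24, 24], force=60)

```text
t: 6.5
tcp_pos: [0.4998, 0.2626, 0.1292]
tool_rot: [0.202, 0.979, -0.001, -0.001]
force: [1.4, -0.7, -2.3]
finger_gap: 0.318
```

```bash
python3 - <<'E'
from h import *
plan(.5255,.3501,.130)
snap('wrist','w3.png')
E
```

```text
t 6.50 tcp [0.4998 0.2626 0.1292] jaw 66.7 tilt [-0.003 -0.001] gap 27.2 F [ 1.4 -0.7 -2.3]
levelfix [-0.13 -0.12  0.  ] lin [11.1 90.5 -0.8] rotz None
```

View pics/w3.png

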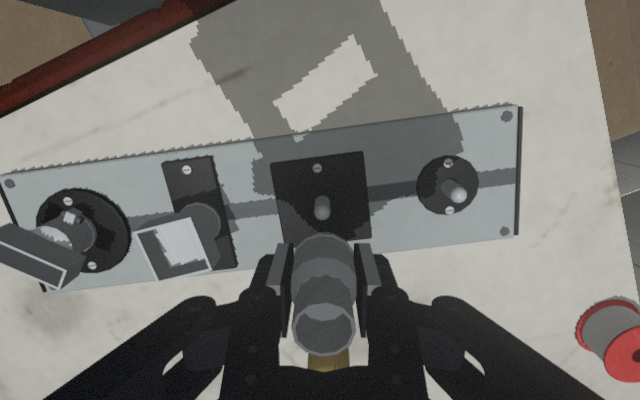

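```bash
python3 - <<'E'
from h import *
p,r=pose(); M=model('wrist')
for dx in (0,.005,.010,.017):
    f=lambda z:np.round(proj('wrist',p+r.apply([dx,0,z]),M))
    print(dx,'mouth',f(-.022),'near rim of underside',np.round(proj('wrist',p+r.apply([dx+.015,0,.03]),M)),'mouth near/far',np.round(proj('wrist',p+r.apply([dx+.0115,0,-.022]),M)),np.round(proj('wrist',p+r.apply([dx-.0115,0,-.022]),M)))
E
```

```text
0 mouth [322. 318.] near rim of underside [322. 222.] mouth near/far [322. 290.] [322. 346.]
0.005 mouth [322. 306.] near rim of underside [322. 212.] mouth near/far [322. 277.] [322. 334.]
0.01 mouth [322. 294.] near rim of underside [322. 202.] mouth near/far [322. 263.] [322. 322.]
0.017 mouth [322. 276.] near rim of underside [322. 188.] mouth near/far [322. 244.] [322. 305.]
```

```bash
python3 - <<'E'
from h import *
im=cv2.imread('pics/w3.png'); M=model('wrist')
for n,c,rr in (('sq',(.5014,.2634),0),('fine',(.5255,.3501),0)):
    print(n,'exp top',np.round(proj('wrist',[*c,.042],M)),'exp base',np.round(proj('wrist',[*c,.018],M)))
print('fine screws',np.mean([ray('wrist',q,.018,M) for q in [(448.5,162),(449,211)]],0))
print('sq post top',ray('wrist',(322,203),.039,M),'fine post top',ray('wrist',(457,193),.039,M))
cv2.imwrite('pics/w3c.png',cv2.resize(im[130:260,250:510],None,fx=3,fy=3,interpolation=cv2.INTER_CUBIC))
E
```

```text
sq exp top [324. 211.] exp base [324. 199.]
fine exp top [464. 193.] exp base [451. 183.]
fine screws [0.52808266 0.34794965 0.018     ]
sq post top [0.49684403 0.26375421 0.039     ] fine post top [0.52523528 0.34686726 0.039     ]
```

View pics/w3c.png

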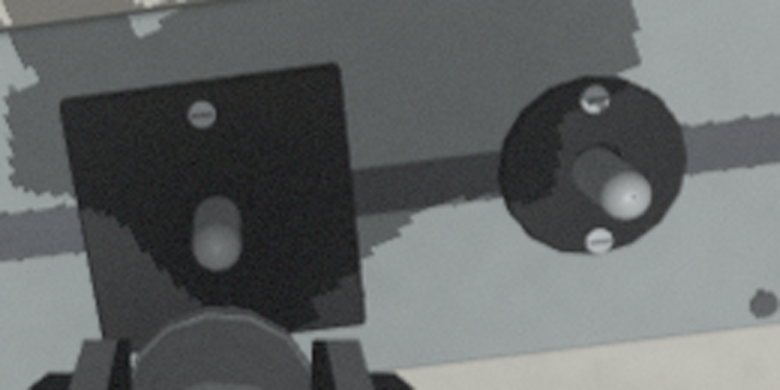

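```bash
python3 - <<'E'
from h import *
plan(.5214,.3498,.130)
E
```

```text
t 6.55 tcp [0.5004 0.2627 0.1293] jaw 66.7 tilt [-0.002 -0.001] gap 27.7 F [ 0.9  0.3 -0.3]
levelfix [-0.08 -0.06 -0.  ] lin [15.2 88.3 -0.7] rotz None
```

Request:
drive_tool(linear=[[5, 29, 0], [5, 29, 0], [5, 29, 0], [0, 0, 0], [0, 0, 0]], rot=[[0, 0, 0], [0, 0, 0], [0, 0, 0], [0, 0, 0], [0, 0, 0]], hand=[24, 24, 24, 24, 24])

```text
t: 6.97
tcp_pos: [0.5187, 0.3492, 0.123]
tool_rot: [0.204, 0.979, -0.004, -0.005]
force: [0.3, -1.0, -1.2]
finger_gap: 0.319
```

```bash
python3 - <<'E'
from h import *
plan(.5214,.3498,.049)
E
```

```text
t 6.97 tcp [0.5187 0.3492 0.123 ] jaw 66.5 tilt [-0.011 -0.005] gap 27.2 F [ 0.3 -1.  -1.2]
levelfix [-0.51 -0.48 -0.  ] lin [-2.2  1.7 74. ] rotz None
```

Request:
drive_tool(linear=[[-2, 2, 0], [0, 0, 12], [0, 0, 12], [0, 0, 12], [0, 0, 0], [0, 0, 0]], rot=[[-0.5, -0.5, 0], [0, 0, 0], [0, 0, 0], [0, 0, 0], [0, 0, 0], [0, 0, 0]], hand=[24, 24, 24, 24, 24, 24])

```text
t: 7.47
tcp_pos: [0.5175, 0.3448, 0.0791]
tool_rot: [0.205, 0.979, -0.003, -0.004]
force: [-0.7, -0.0, -0.3]
finger_gap: 0.319
```

```bash
python3 - <<'E'
from h import *
plan(.5214,.3498,.049)
E
```

```text
t 7.47 tcp [0.5175 0.3448 0.0791] jaw 66.3 tilt [-0.009 -0.005] gap 27.2 F [-0.7 -0.  -0.3]
levelfix [-0.47 -0.33  0.  ] lin [-1.6  6.2 30.1] rotz None
```

Request:
drive_tool(linear=[[-2, 6, 0], [0, 0, 0], [0, 0, 0]], rot=[[-0.5, -0.3, 0], [0, 0, 0], [0, 0, 0]], hand=[24, 24, 24])

```text
t: 7.72
tcp_pos: [0.5217, 0.3481, 0.0786]
tool_rot: [0.206, 0.979, 0.0, -0.001]
force: [-0.7, 0.1, -0.3]
finger_gap: 0.317
```

```bash
python3 - <<'E'
from h import *
plan(.5214,.3498,.049)
E
```

```text
t 7.72 tcp [0.5217 0.3481 0.0786] jaw 66.2 tilt [-0.001  0.   ] gap 27.0 F [-0.7  0.1 -0.3]
levelfix [-0.01 -0.08  0.  ] lin [ 1.   1.4 29.6] rotz None
```

Request:
drive_tool(linear=[[0.3, 1.5, 9], [0, 0.5, 9], [0, 0.5, 8], [0, 0, 0], [0, 0, 0]], rot=[[0, 0, 0], [0, 0, 0], [0, 0, 0], [0, 0, 0], [0, 0, 0]], hand=[24, 24, 24, 24, 24])

```text
t: 8.13
tcp_pos: [0.5238, 0.3514, 0.0515]
tool_rot: [0.206, 0.979, 0.001, 0.001]
force: [-0.5, 0.7, -0.4]
finger_gap: 0.32
```

```bash
python3 - <<'E'
from h import *
plan(.5214,.3498,.047)
E
```

```text
t 8.13 tcp [0.5238 0.3514 0.0515] jaw 66.2 tilt [0.002 0.002] gap 27.3 F [-0.5  0.7 -0.4]
levelfix [0.15 0.07 0.  ] lin [ 1.5 -2.5  4.5] rotz None
```

Request:
drive_tool(linear=[[1, -2, 2], [0, 0, 2], [0, 0, 0], [0, 0, 0], [0, 0, 0], [0, 0, 0]], rot=[[0, 0, 0], [0, 0, 0], [0, 0, 0], [0, 0, 0], [0, 0, 0], [0, 0, 0]], hand=[24, 24, 24, 50, 50, 50])

```text
t: 8.63
tcp_pos: [0.522, 0.3501, 0.048]
tool_rot: [0.206, 0.979, 0.001, 0.001]
force: [1.2, -0.3, -0.3]
finger_gap: 0.583
```

```bash
python3 - <<'E'
from h import *
plan(.5214,.3498,.130)
E
```

```text
t 8.63 tcp [0.522  0.3501 0.048 ] jaw 66.2 tilt [0.003 0.002] gap 49.8 F [ 1.2 -0.3 -0.3]
levelfix [0.19 0.12 0.  ] lin [  0.5  -0.5 -82. ] rotz None
```

Request:
drive_tool(linear=[[0, 0, -20], [0, 0, -30], [0, 0, -30], [0, -28, 0], [0, -38, 0], [0, -38, 0], [0, -38, 0], [0, -38, 0], [0, 0, 0], [0, 0, 0], [0, 0, 0], [0, 0, 0], [0, 0, 0]], rot=[[0, 0, 0], [0, 0, 0], [0, 0, 0], [0, 0, 0], [0, 0, 0], [0, 0, 0], [0, 0, 0], [0, 0, 0], [0, 0, -6], [0, 0, -6], [0, 0, -6], [0, 0, 0], [0, 0, 0]], hand=[50, 50, 50, 55, 55, 55, 55, 55, 55, 55, 55, 55, 55])

```text
t: 9.72
tcp_pos: [0.4492, 0.1798, 0.1329]
tool_rot: [0.044, 0.999, 0.003, 0.007]
force: [-0.2, -0.1, -0.1]
finger_gap: 0.645
```

```bash
python3 - <<'E'
from h import *
plan(.479,.176,.110,83.5)
snap('wrist','w4.png'); M=model('wrist')
for l,z in dict(nozzle_square=.018,nozzle_long=.018,nozzle_wide=.018,post_square=.012).items():
    for r in cams.spot_point(l,'wrist')[:1]: print(l,round(r['score'],2),np.round(r['at']),np.round(ray('wrist',r['at'],z,M),4))
E
```

```text
t 9.72 tcp [0.4492 0.1798 0.1329] jaw 84.9 tilt [0.015 0.006] gap 55.1 F [-0.2 -0.1 -0.1]
levelfix [0.43 0.83 0.  ] lin [-30.1  -1.1  22.9] rotz 1.4
nozzle_square 0.95 [318. 232.] [0.4789 0.1747 0.018 ]
nozzle_long 0.82 [194. 206.] [0.4497 0.0869 0.018 ]
nozzle_wide 0.93 [544. 265.] [0.5238 0.3478 0.018 ]
post_square 0.93 [432. 248.] [0.5036 0.2622 0.012 ]
```

View pics/w4.png

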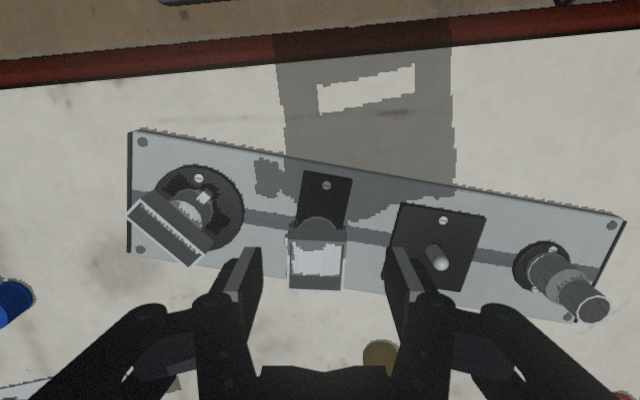

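The wide nozzle stands upright on the bare post at px (560,280). The square hood at (317,262) is in line with the jaws.

Request:
drive_tool(linear=[[-15, -1, 0], [-15, -1, 0], [0, 0, 15], [0, 0, 15], [0, 0, 0], [0, 0, 0]], rot=[[0.4, 0.8, 0], [0, 0, 0], [0, 0, 0], [0, 0, 0], [0, 0, 0], [0, 0, 0]], hand=[55, 55, 55, 55, 55, 55])

```text
t: 10.47
tcp_pos: [0.4808, 0.1771, 0.1023]
tool_rot: [0.044, 0.999, 0.0, 0.001]
force: [-0.9, 0.3, 0.7]
finger_gap: 0.646
```

```bash
python3 - <<'E'
from h import *
plan(.479,.1755,.054,84.5)
E
```

```text
t 10.47 tcp [0.4808 0.1771 0.1023] jaw 85.0 tilt [0.002 0.   ] gap 55.2 F [-0.9  0.3  0.7]
levelfix [0.03 0.1  0.  ] lin [ 1.7 -1.8 48.3] rotz 0.5
```

Request:
drive_tool(linear=[[2, -2, 12], [0, 0, 12], [0, 0, 12], [0, 0, 10], [0, 0, 0], [0, 0, 0]], rot=[[0, 0, 0], [0, 0, 0], [0, 0, 0], [0, 0, 0], [0, 0, 0], [0, 0, 0]], hand=[55, 55, 55, 55, 55, 55])

```text
t: 10.97
tcp_pos: [0.48, 0.1766, 0.0578]
tool_rot: [0.044, 0.999, 0.001, 0.003]
force: [-0.8, 0.3, 0.4]
finger_gap: 0.64
```

```bash
python3 - <<'E'
from h import *
plan(.479,.1755,.054,84.5)
E
```

```text
t 10.97 tcp [0.48   0.1766 0.0578] jaw 85.0 tilt [0.006 0.001] gap 54.6 F [-0.8  0.3  0.4]
levelfix [ 0.09  0.35 -0.  ] lin [ 0.9 -1.2  3.8] rotz 0.5
```

Close, then lift.

Request:
drive_tool(linear=[[1, -1, 4], [0, 0, 0], [0, 0, 0], [0, 0, 0], [0, 0, 0], [0, 0, 0], [0, 0, 0], [0, 0, -20], [0, 0, -30], [0, 0, -30], [0, 0, 0], [0, 0, 0]], rot=[[0, 0.3, 0], [0, 0, 0], [0, 0, 0], [0, 0, 0], [0, 0, 0], [0, 0, 0], [0, 0, 0], [0, 0, 0], [0, 0, 0], [0, 0, 0], [0, 0, 0], [0, 0, 0]], hand=[55, 30, 30, 30, 30, 30, 30, 30, 30, 30, 30, 30])

```text
t: 11.97
tcp_pos: [0.4786, 0.1756, 0.1376]
tool_rot: [0.044, 0.999, 0.001, -0.0]
force: [-0.6, -0.0, -1.4]
finger_gap: 0.416
```

```bash
python3 - <<'E'
from h import *
plan(.503,.262,.135,74.5)
snap('wrist','w5.png'); M=model('wrist')
p,r=pose()
for l,z in dict(post_square=.012,post_long=.012).items():
    for q in cams.spot_point(l,'wrist')[:1]: print(l,round(q['score'],2),np.round(q['at']),np.round(ray('wrist',q['at'],z,M),4))
q=cams.spot_point('nozzle_square','wrist')
if q: print(q[0]['score'],q[0]['at'],'nozzle off in tool', r.inv().apply(ray('wrist',q[0]['at'],p[2]-.036,M)-p))
E
```

```text
t 11.97 tcp [0.4786 0.1756 0.1376] jaw 85.0 tilt [-0.     0.001] gap 35.6 F [-0.6 -0.  -1.4]
levelfix [ 0.08 -0.03  0.  ] lin [-16.8  88.2   2.6] rotz 10.5
post_square 0.56 [440. 211.] [0.5025 0.2645 0.012 ]
post_long 0.69 [323. 191.] [0.4785 0.1762 0.012 ]
0.95 [323.3, 242.3] nozzle off in tool [0.00117234 0.00060002 0.03600059]
```

View pics/w5.png

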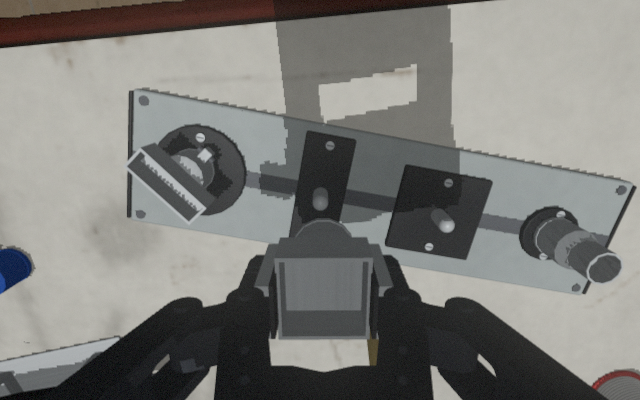

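Request:
drive_tool(linear=[[-5, 29, 0], [-6, 29, 0], [-6, 30, 0], [0, 0, 0], [0, 0, 0], [0, 0, 0], [0, 0, 0]], rot=[[0, 0, 0], [0, 0, 0], [0, 0, 0], [0, 0, 5], [0, 0, 5], [0, 0, 0], [0, 0, 0]], hand=[30, 30, 30, 30, 30, 30, 30])

```text
t: 12.75
tcp_pos: [0.4985, 0.2637, 0.1255]
tool_rot: [0.135, 0.991, -0.003, -0.011]
force: [0.2, -0.1, -0.7]
finger_gap: 0.414
```

```bash
python3 - <<'E'
from h import *
M=model('wrist')
plan(.5025,.263,.085,74.5)
E
```

```text
t 12.75 tcp [0.4985 0.2637 0.1255] jaw 74.5 tilt [-0.023 -0.004] gap 35.3 F [ 0.2 -0.1 -0.7]
levelfix [-0.55 -1.19  0.  ] lin [-4.1  0.4 40.5] rotz 0.0
```

Request:
drive_tool(linear=[[-4, 0, 0], [0, 0, 13], [0, 0, 13], [0, 0, 13], [0, 0, 0], [0, 0, 0]], rot=[[-0.5, -1.2, 0], [0, 0, 0], [0, 0, 0], [0, 0, 0], [0, 0, 0], [0, 0, 0]], hand=[30, 30, 30, 30, 30, 30])

```text
t: 13.25
tcp_pos: [0.4998, 0.2596, 0.0815]
tool_rot: [0.13, 0.992, -0.002, -0.003]
force: [-0.7, 0.1, -0.2]
finger_gap: 0.409
```

```bash
python3 - <<'E'
from h import *
plan(.5025,.263,.054,74.5)
E
```

```text
t 13.25 tcp [0.4998 0.2596 0.0815] jaw 75.1 tilt [-0.007 -0.004] gap 34.9 F [-0.7  0.1 -0.2]
levelfix [-0.3  -0.34 -0.  ] lin [-1.7  4.  27.5] rotz 0.6
```

Request:
drive_tool(linear=[[-2, 4, 0], [0, 0, 0], [0, 0, 8], [0, 0, 8], [0, 0, 0], [0, 0, 0]], rot=[[-0.3, -0.3, 0], [0, 0, 0], [0, 0, 0], [0, 0, 0], [0, 0, 0], [0, 0, 0]], hand=[30, 30, 30, 30, 30, 30])

```text
t: 13.75
tcp_pos: [0.5043, 0.263, 0.0658]
tool_rot: [0.129, 0.992, 0.001, 0.001]
force: [0.0, 0.2, -0.3]
finger_gap: 0.412
```

```bash
python3 - <<'E'
from h import *
plan(.5025,.263,.054,74.5)
E
```

```text
t 13.75 tcp [0.5043 0.263  0.0658] jaw 75.1 tilt [0.003 0.001] gap 35.2 F [ 0.   0.2 -0.3]
levelfix [ 0.11  0.13 -0.  ] lin [ 1.7 -0.4 11.8] rotz 0.6
```

Request:
drive_tool(linear=[[2, 0, 6], [0, 0, 5], [0, 0, 0], [0, 0, 0]], rot=[[0, 0, 0], [0, 0, 0], [0, 0, 0], [0, 0, 0]], hand=[30, 30, 30, 30])

```text
t: 14.08
tcp_pos: [0.5028, 0.2638, 0.0552]
tool_rot: [0.129, 0.992, 0.001, 0.002]
force: [0.3, -0.8, 0.4]
finger_gap: 0.414
```

```bash
python3 - <<'E'
from h import *
plan(.5025,.263,.054,74.5)
E
```

```text
t 14.08 tcp [0.5028 0.2638 0.0552] jaw 75.2 tilt [0.005 0.002] gap 35.3 F [ 0.3 -0.8  0.4]
levelfix [ 0.16  0.24 -0.  ] lin [ 0.1 -0.8  1.2] rotz 0.7
```

Request:
drive_tool(linear=[[0, 0, 1], [0, 0, 0], [0, 0, 0], [0, 0, 0], [0, 0, -20], [0, 0, -30], [0, 0, -30], [0, -30, 0], [0, -38, 0], [0, -38, 0], [0, -38, 0], [0, -38, 0], [0, 0, 0], [0, 0, 0], [0, 0, 0], [0, 0, 0], [0, 0, 0], [0, 0, 0], [0, 0, 0], [0, 0, 0]], rot=[[0, 0, 0], [0, 0, 0], [0, 0, 0], [0, 0, 0], [0, 0, 0], [0, 0, 0], [0, 0, 0], [0, 0, 0], [0, 0, 0], [0, 0, 0], [0, 0, 0], [0, 0, 0], [0, 0, -6.5], [0, 0, -6.5], [0, 0, -6.5], [0, 0, -6.5], [0, 0, -6.5], [0, 0, -6.5], [0, 0, -6.5], [0, 0, -6.5]], hand=[30, 50, 50, 50, 50, 50, 50, 50, 50, 50, 50, 50, 50, 50, 50, 50, 50, 50, 50, 50])

```text
t: 15.75
tcp_pos: [0.4561, 0.0797, 0.1345]
tool_rot: [-0.338, 0.941, -0.0, 0.005]
force: [1.1, -0.1, -0.2]
finger_gap: 0.587
```

```bash
python3 - <<'E'
from h import *
plan(.4535,.0885,.100,127.6)
snap('wrist','w6.png'); M=model('wrist')
for l,z in dict(nozzle_square=.018,nozzle_long=.018,post_wide=.012,post_long=.012,nozzle_wide=.018).items():
    for r in cams.spot_point(l,'wrist')[:1]: print(l,round(r['score'],2),np.round(r['at']),np.round(ray('wrist',r['at'],z,M),4))
E
```

```text
t 15.75 tcp [0.4561 0.0797 0.1345] jaw 129.5 tilt [0.009 0.002] gap 50.1 F [ 1.1 -0.1 -0.2]
levelfix [-0.22  0.49  0.  ] lin [-3.6  8.4 34.5] rotz 1.9
nozzle_square 0.97 [454. 360.] [0.4998 0.2625 0.018 ]
nozzle_long 0.75 [334. 191.] [0.4494 0.0841 0.018 ]
post_wide 0.75 [453. 359.] [0.5024 0.2673 0.012 ]
```

View pics/w6.png

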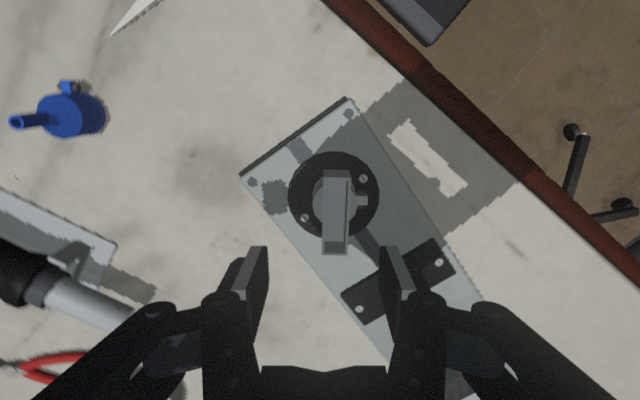

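The long nozzle's narrow hood at px (335,210) runs along the image's vertical, so the jaws at about 128° close across it.

```bash
python3 - <<'E'
from h import *
M=model('wrist')
print('plate',ray('wrist',(334,197.5),.018,M))
Q=[ray('wrist',q,.066,M)[:2] for q in [(324,171),(349,171),(347,254),(322,254)]]
print('hood',np.mean(Q,0)); e=Q[3]-Q[0]+Q[2]-Q[1]; print(np.degrees(np.arctan2(e[1],e[0])),np.linalg.norm(e)/2)
plan(.4515,.0865,.048,128)
E
```

```text
plate [0.45341918 0.0878405  0.018     ]
hood [0.44914349 0.08386936]
38.35315154742115 0.05284967914870486
t 16.05 tcp [0.4561 0.0798 0.1347] jaw 129.1 tilt [0.009 0.002] gap 50.1 F [-0.2 -0.2  0.1]
levelfix [-0.22  0.49  0.  ] lin [-0.7  8.1 86.7] rotz 1.1
```

Request:
drive_tool(linear=[[2, 7, 0], [0, 0, 14], [0, 0, 14], [0, 0, 14], [0, 0, 0], [0, 0, 0]], rot=[[-0.2, 0.5, 1], [0, 0, 0], [0, 0, 0], [0, 0, 0], [0, 0, 0], [0, 0, 0]], hand=[50, 50, 50, 50, 50, 50])

```text
t: 16.55
tcp_pos: [0.4516, 0.0843, 0.0922]
tool_rot: [-0.322, 0.947, -0.001, 0.002]
force: [-0.3, 0.4, 0.1]
finger_gap: 0.588
```

```bash
python3 - <<'E'
from h import *
plan(.450,.0845,.048,128)
E
```

```text
t 16.55 tcp [0.4516 0.0843 0.0922] jaw 127.5 tilt [ 0.004 -0.001] gap 50.2 F [-0.3  0.4  0.1]
levelfix [-0.17  0.16 -0.  ] lin [ 1.1  1.1 44.2] rotz -0.5
```

Request:
drive_tool(linear=[[1, 1, 11], [0, 0, 11], [0, 0, 11], [0, 0, 10], [0, 0, 0], [0, 0, 0]], rot=[[0, 0, 0], [0, 0, 0], [0, 0, 0], [0, 0, 0], [0, 0, 0], [0, 0, 0]], hand=[50, 50, 50, 50, 50, 50])

```text
t: 17.05
tcp_pos: [0.4538, 0.0844, 0.0517]
tool_rot: [-0.32, 0.948, -0.002, 0.005]
force: [-0.6, -0.3, 0.0]
finger_gap: 0.583
```

```bash
python3 - <<'E'
from h import *
plan(.450,.0845,.048,128)
E
```

```text
t 17.05 tcp [0.4538 0.0844 0.0517] jaw 127.3 tilt [ 0.012 -0.001] gap 49.8 F [-0.6 -0.3  0. ]
levelfix [-0.46  0.5   0.  ] lin [3.  2.3 3.7] rotz -0.7
```

Request:
drive_tool(linear=[[3, 2, 3], [0, 0, 0], [0, 0, 0], [0, 0, 0], [0, 0, 0], [0, 0, 0], [0, 0, 0], [0, 0, -20], [0, 0, -30], [0, 0, -35], [0, 0, 0], [0, 0, 0]], rot=[[-0.4, 0.5, 0], [0, 0, 0], [0, 0, 0], [0, 0, 0], [0, 0, 0], [0, 0, 0], [0, 0, 0], [0, 0, 0], [0, 0, 0], [0, 0, 0], [0, 0, 0], [0, 0, 0]], hand=[50, 50, 24, 24, 24, 24, 24, 24, 24, 24, 24, 24])

```text
t: 18.05
tcp_pos: [0.4502, 0.0842, 0.1384]
tool_rot: [-0.319, 0.948, -0.0, -0.0]
force: [0.1, 0.7, -0.4]
finger_gap: 0.319
```

```bash
python3 - <<'E'
from h import *
plan(.478,.1762,.135,74.5)
snap('wrist','w7.png'); M=model('wrist'); p,r=pose()
for l,z in dict(post_wide=.012,post_long=.012).items():
    for q in cams.spot_point(l,'wrist')[:1]: print(l,round(q['score'],2),np.round(q['at']),np.round(ray('wrist',q['at'],z,M),4))
q=cams.spot_point('nozzle_long','wrist')
if q: print(q[0]['score'],q[0]['at'],'nozzle off in tool', r.inv().apply(ray('wrist',q[0]['at'],p[2]-.030,M)-p))
E
```

```text
t 18.05 tcp [0.4502 0.0842 0.1384] jaw 127.2 tilt [ 0.    -0.001] gap 27.3 F [ 0.1  0.7 -0.4]
levelfix [-0.04 -0.02  0.  ] lin [-77.8  56.5   3.4] rotz 52.7
post_long 0.63 [390. 279.] [0.4778 0.1736 0.012 ]
0.93 [323.4, 243.6] nozzle off in tool [0.00290048 0.00060364 0.02999831]
```

View pics/w7.png

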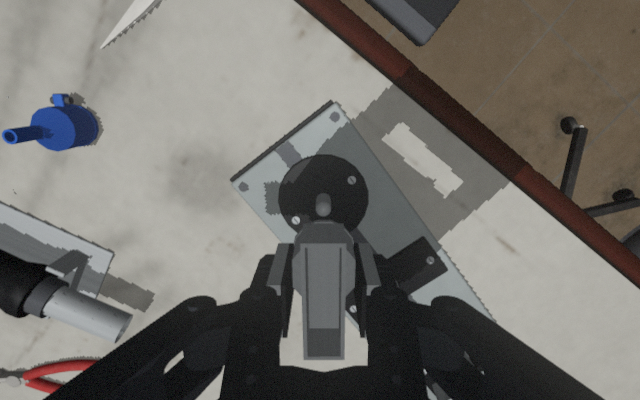

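Request:
drive_tool(linear=[[-25, 18, 0], [-26, 19, 0], [-26, 19, 0], [0, 0, 0], [0, 0, 0], [0, 0, 0], [0, 0, 0], [0, 0, 0], [0, 0, 0], [0, 0, 0], [0, 0, 0], [0, 0, 0], [0, 0, 0]], rot=[[0, 0, 0], [0, 0, 0], [0, 0, 0], [0, 0, 6.5], [0, 0, 6.5], [0, 0, 6.5], [0, 0, 6.5], [0, 0, 6.5], [0, 0, 6.5], [0, 0, 6.5], [0, 0, 6.5], [0, 0, 0], [0, 0, 0]], hand=[24, 24, 24, 24, 24, 24, 24, 24, 24, 24, 24, 24, 24])

```text
t: 19.33
tcp_pos: [0.468, 0.1784, 0.1167]
tool_rot: [0.15, 0.988, -0.006, -0.021]
force: [-0.2, -0.6, -0.2]
finger_gap: 0.313
```

```bash
python3 - <<'E'
from h import *
plan(.480,.1755,.080,74.5)
snap('wrist','w8.png'); M=model('wrist'); p,r=pose()
for l,z in dict(post_wide=.012,post_long=.012).items():
    for q in cams.spot_point(l,'wrist')[:1]: print(l,round(q['score'],2),np.round(q['at']),np.round(ray('wrist',q['at'],z,M),4))
q=cams.spot_point('nozzle_long','wrist')
if q: print(q[0]['score'],q[0]['at'],'nozzle off in tool', r.inv().apply(ray('wrist',q[0]['at'],p[2]-.030,M)-p))
E
```

```text
t 19.33 tcp [0.468  0.1784 0.1167] jaw 72.7 tilt [-0.043 -0.005] gap 26.8 F [-0.2 -0.6 -0.2]
levelfix [-1.01 -2.26 -0.  ] lin [-12.3   0.8  36.7] rotz -1.8
post_wide 0.83 [199. 224.] [0.4541 0.0883 0.012 ]
post_long 0.56 [324. 222.] [0.4785 0.1742 0.012 ]
0.61 [323.1, 243.2] nozzle off in tool [0.00360854 0.00045048 0.03016365]
```

Request:
drive_tool(linear=[[-6, 0, 0], [-6, 1, 0], [0, 0, 10], [0, 0, 10], [0, 0, 10], [0, 0, 0], [0, 0, 0]], rot=[[-0.5, -1.1, -0.9], [-0.5, -1.1, -0.9], [0, 0, 0], [0, 0, 0], [0, 0, 0], [0, 0, 0], [0, 0, 0]], hand=[24, 24, 24, 24, 24, 24, 24])

```text
t: 20.12
tcp_pos: [0.4855, 0.1754, 0.0878]
tool_rot: [0.13, 0.991, 0.002, 0.008]
force: [0.6, -0.1, -0.6]
finger_gap: 0.315
```

```bash
python3 - <<'E'
from h import *
plan(.480,.1755,.048,74.5)
E
```

```text
t 20.12 tcp [0.4855 0.1754 0.0878] jaw 75.0 tilt [0.016 0.003] gap 26.9 F [ 0.6 -0.1 -0.6]
levelfix [0.4  0.84 0.  ] lin [ 5.3 -1.4 39.8] rotz 0.5
```

Request:
drive_tool(linear=[[5, -1, 0], [0, 0, 0], [0, 0, 7], [0, 0, 7], [0, 0, 0], [0, 0, 0]], rot=[[0.4, 0.8, 0], [0, 0, 0], [0, 0, 0], [0, 0, 0], [0, 0, 0], [0, 0, 0]], hand=[24, 24, 24, 24, 24, 24])

```text
t: 20.62
tcp_pos: [0.4816, 0.1759, 0.0745]
tool_rot: [0.129, 0.992, 0.0, 0.002]
force: [-0.7, 1.1, -1.4]
finger_gap: 0.316
```

```bash
python3 - <<'E'
from h import *
plan(.480,.1755,.048,74.5)
E
```

```text
t 20.62 tcp [0.4816 0.1759 0.0745] jaw 75.1 tilt [0.005 0.   ] gap 27.0 F [-0.7  1.1 -1.4]
levelfix [0.07 0.25 0.  ] lin [ 1.5 -0.8 26.5] rotz 0.6
```

Request:
drive_tool(linear=[[1.5, -1, 8], [0, 0, 8], [0, 0, 8], [0, 0, 0], [0, 0, 0]], rot=[[0, 0.2, 0], [0, 0, 0], [0, 0, 0], [0, 0, 0], [0, 0, 0]], hand=[24, 24, 24, 24, 24])

```text
t: 21.03
tcp_pos: [0.4812, 0.1756, 0.0503]
tool_rot: [0.13, 0.992, 0.001, 0.002]
force: [-0.7, 0.6, 7.8]
finger_gap: 0.313
```

```bash
python3 - <<'E'
from h import *
plan(.480,.1755,.048,74.5)
E
```

```text
t 21.03 tcp [0.4812 0.1756 0.0503] jaw 75.1 tilt [0.005 0.002] gap 26.8 F [-0.7  0.6  7.8]
levelfix [ 0.16  0.23 -0.  ] lin [ 1.2 -0.4  2.3] rotz 0.6
```

Request:
drive_tool(linear=[[0, 0, 0], [0, 0, 0], [0, 0, 0], [0, 0, -20], [0, 0, -30], [0, 0, -30], [0, 28, 0], [0, 36, 0], [0, 36, 0], [0, 36, 0], [0, 36, 0], [0, 0, 0], [0, 0, 0]], rot=[[0, 0, 0], [0, 0, 0], [0, 0, 0], [0, 0, 0], [0, 0, 0], [0, 0, 0], [0, 0, 0], [0, 0, 0], [0, 0, 0], [0, 0, 0], [0, 0, 0], [0, 0, 0], [0, 0, 0]], hand=[48, 48, 48, 48, 48, 50, 50, 50, 50, 50, 50, 50, 50])

```text
t: 22.12
tcp_pos: [0.5256, 0.3476, 0.1275]
tool_rot: [0.132, 0.991, 0.001, -0.002]
force: [-0.3, -0.9, -0.2]
finger_gap: 0.584
```

```bash
python3 - <<'E'
from h import *
snap('wrist','w9.png'); M=model('wrist')
for l,z in dict(nozzle_wide=.018,nozzle_square=.018,nozzle_long=.018,post_fine=.012).items():
    for r in cams.spot_point(l,'wrist')[:1]: print(l,round(r['score'],2),np.round(r['at']),np.round(ray('wrist',r['at'],z,M),4))
plan(.525,.348,.09)
E
```

```text
nozzle_wide 0.85 [324. 198.] [0.5251 0.349  0.018 ]
nozzle_square 0.76 [201. 195.] [0.5    0.2654 0.018 ]
nozzle_long 0.6 [ 76. 201.] [0.4808 0.1782 0.018 ]
t 22.37 tcp [0.5254 0.3449 0.128 ] jaw 74.6 tilt [-0.005  0.002] gap 50.2 F [-0.1 -0.2 -0.2]
levelfix [ 0.04 -0.28 -0.  ] lin [ 1.2  2.9 38. ] rotz None
```

View pics/w9.png

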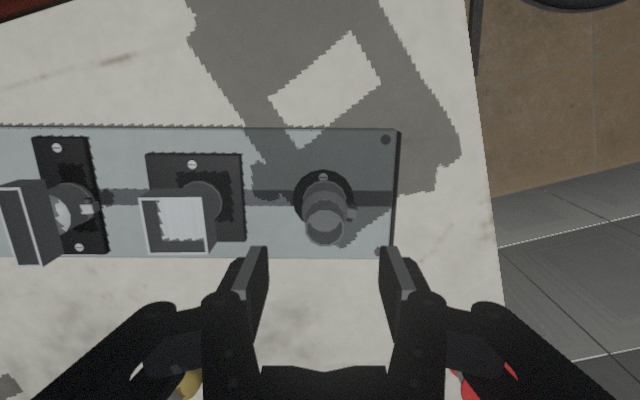

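The square nozzle at px (180,210) and the long nozzle at (55,215) stand on their own plates. The wide nozzle at (323,215) is below the jaws.

Request:
drive_tool(linear=[[1, 3, 0], [0, 0, 12], [0, 0, 12], [0, 0, 12], [0, 0, 0], [0, 0, 0]], rot=[[0, -0.3, 0], [0, 0, 0], [0, 0, 0], [0, 0, 0], [0, 0, 0], [0, 0, 0]], hand=[52, 52, 52, 52, 52, 52])

```text
t: 22.87
tcp_pos: [0.5247, 0.3439, 0.0877]
tool_rot: [0.137, 0.991, -0.001, -0.001]
force: [0.2, -1.0, 0.4]
finger_gap: 0.608
```

```bash
python3 - <<'E'
from h import *
plan(.525,.3485,.048)
E
```

```text
t 22.87 tcp [0.5247 0.3439 0.0877] jaw 74.3 tilt [-0.002 -0.001] gap 51.9 F [ 0.2 -1.   0.4]
levelfix [-0.1  -0.09 -0.  ] lin [ 0.9  4.5 39.7] rotz None
```

Request:
drive_tool(linear=[[1, 5, 0], [0, 1, 10], [0, 1, 10], [0, 1, 10], [0, 0, 9], [0, 0, 0], [0, 0, 0]], rot=[[0, 0, 0], [0, 0, 0], [0, 0, 0], [0, 0, 0], [0, 0, 0], [0, 0, 0], [0, 0, 0]], hand=[52, 52, 52, 52, 52, 52, 52])

```text
t: 23.45
tcp_pos: [0.5257, 0.3529, 0.0433]
tool_rot: [0.137, 0.991, -0.001, -0.001]
force: [0.6, -0.4, 0.2]
finger_gap: 0.61
```

```bash
python3 - <<'E'
from h import *
plan(.525,.3485,.048)
E
```

```text
t 23.45 tcp [0.5257 0.3529 0.0433] jaw 74.3 tilt [-0.003 -0.002] gap 52.1 F [ 0.6 -0.4  0.2]
levelfix [-0.14 -0.14 -0.  ] lin [-0.6 -4.4 -4.7] rotz None
```

Request:
drive_tool(linear=[[0, -4, -5], [0, 0, 0], [0, 0, 0], [0, 0, 0], [0, 0, 0], [0, 0, 0], [0, 0, 0], [0, 0, -20], [0, 0, -30], [0, 0, -35], [0, 0, 0], [0, 0, 0]], rot=[[0, 0, 0], [0, 0, 0], [0, 0, 0], [0, 0, 0], [0, 0, 0], [0, 0, 0], [0, 0, 0], [0, 0, 0], [0, 0, 0], [0, 0, 0], [0, 0, 0], [0, 0, 0]], hand=[52, 24, 24, 24, 24, 24, 24, 24, 24, 24, 24, 24])

```text
t: 24.45
tcp_pos: [0.5237, 0.348, 0.1362]
tool_rot: [0.137, 0.991, -0.002, -0.003]
force: [-0.6, 0.3, -1.1]
finger_gap: 0.321
```

```bash
python3 - <<'E'
from h import *
snap('wrist','w10.png'); M=model('wrist'); p,r=pose()
q=cams.spot_point('nozzle_wide','wrist')
if q: print(q[0]['score'],q[0]['at'],'nozzle off in tool', r.inv().apply(ray('wrist',q[0]['at'],p[2]-.030,M)-p))
plan(.454,.088,.135)
E
```

```text
0.62 [321.6, 253.1] nozzle off in tool [-0.00167249 -0.00026634  0.02999513]
t 24.55 tcp [0.5241 0.3482 0.1357] jaw 74.3 tilt [-0.006 -0.003] gap 27.4 F [ 0.6  0.2 -1.2]
levelfix [-0.26 -0.29  0.  ] lin [  -3.  -269.4    0.7] rotz None
```

Request:
drive_tool(linear=[[0, -25, 0], [0, -34, 0], [0, -35, 0], [0, -35, 0], [0, -35, 0], [0, -35, 0], [0, -35, 0], [0, -25, 0], [0, 0, 0], [0, 0, 0]], rot=[[0, 0, 0], [0, 0, 0], [0, 0, 0], [0, 0, 0], [0, 0, 0], [0, 0, 0], [0, 0, 0], [0, 0, 0], [0, 0, 0], [0, 0, 0]], hand=[24, 24, 24, 24, 24, 24, 24, 24, 24, 24])

```text
t: 25.38
tcp_pos: [0.4455, 0.0911, 0.1261]
tool_rot: [0.134, 0.991, -0.002, -0.011]
force: [0.4, -0.1, -0.4]
finger_gap: 0.329
```

```bash
python3 - <<'E'
from h import *
snap('wrist','w11.png'); M=model('wrist'); p,r=pose()
q=cams.spot_point('nozzle_wide','wrist')
if q: print(q[0]['score'],q[0]['at'],'nozzle off in tool', r.inv().apply(ray('wrist',q[0]['at'],p[2]-.030,M)-p))
for q in cams.spot_point('post_wide','wrist')[:1]: print(round(q['score'],2),np.round(q['at']),np.round(ray('wrist',q['at'],.012,M),4))
plan(.4525,.0885,.08)
E
```

```text
0.86 [322.2, 249.7] nozzle off in tool [1.75845573e-04 5.53987148e-06 3.00112426e-02]
0.96 [323. 211.] [0.4535 0.0887 0.012 ]
t 25.53 tcp [0.4466 0.0926 0.1264] jaw 74.7 tilt [-0.02  -0.002] gap 27.8 F [-0.6 -0.2  0.5]
levelfix [-0.39 -1.08  0.  ] lin [-6.8 -2.4 46.4] rotz None
```

Request:
drive_tool(linear=[[-3, -1, 0], [-4, -1, 0], [0, 0, 12], [0, 0, 12], [0, 0, 12], [0, 0, 0], [0, 0, 0]], rot=[[-0.2, -0.5, 0], [-0.2, -0.5, 0], [0, 0, 0], [0, 0, 0], [0, 0, 0], [0, 0, 0], [0, 0, 0]], hand=[24, 24, 24, 24, 24, 24, 24])

```text
t: 26.12
tcp_pos: [0.4586, 0.094, 0.0896]
tool_rot: [0.127, 0.992, 0.001, 0.005]
force: [0.5, 0.4, -0.7]
finger_gap: 0.323
```

```bash
python3 - <<'E'
from h import *
plan(.4530,.0885,.048)
E
```

```text
t 26.12 tcp [0.4586 0.094  0.0896] jaw 75.4 tilt [0.011 0.001] gap 27.6 F [ 0.5  0.4 -0.7]
levelfix [0.22 0.57 0.  ] lin [ 4.  -6.7 41.6] rotz None
```

Request:
drive_tool(linear=[[4, -7, 0], [0, 0, 0], [0, 0, 7], [0, 0, 7], [0, 0, 0], [0, 0, 0]], rot=[[0.2, 0.5, 0], [0, 0, 0], [0, 0, 0], [0, 0, 0], [0, 0, 0], [0, 0, 0]], hand=[24, 24, 24, 24, 24, 24])

```text
t: 26.62
tcp_pos: [0.4543, 0.0883, 0.0763]
tool_rot: [0.126, 0.992, 0.0, 0.003]
force: [-0.5, 0.3, -1.4]
finger_gap: 0.321
```

```bash
python3 - <<'E'
from h import *
plan(.4530,.0885,.048)
E
```

```text
t 26.62 tcp [0.4543 0.0883 0.0763] jaw 75.5 tilt [ 0.006 -0.   ] gap 27.4 F [-0.5  0.3 -1.4]
levelfix [ 0.06  0.32 -0.  ] lin [ 1.3 -0.1 28.3] rotz None
```

Request:
drive_tool(linear=[[1, 0, 8], [0, 0, 8], [0, 0, 8], [0, 0, 2], [0, 0, 0], [0, 0, 0]], rot=[[0, 0.3, 0], [0, 0, 0], [0, 0, 0], [0, 0, 0], [0, 0, 0], [0, 0, 0]], hand=[24, 24, 24, 24, 24, 24])

```text
t: 27.12
tcp_pos: [0.4542, 0.0885, 0.0487]
tool_rot: [0.126, 0.992, 0.001, 0.001]
force: [0.1, 0.5, 5.5]
finger_gap: 0.323
```

```bash
python3 - <<'E'
from h import *
plan(.4530,.0885,.048)
E
```

```text
t 27.12 tcp [0.4542 0.0885 0.0487] jaw 75.5 tilt [0.002 0.001] gap 27.6 F [0.1 0.5 5.5]
levelfix [ 0.09  0.11 -0.  ] lin [ 1.2 -0.3  0.7] rotz None
```

Request:
drive_tool(linear=[[0, 0, 0], [0, 0, 0], [0, 0, 0], [0, 0, -20], [0, 0, -30], [0, 0, -35], [-7, -22, 0], [-10, -32, 0], [-10, -32, 0], [-10, -32, 0], [-10, -32, 0], [-10, -32, 0], [-10, -32, 0], [-10, -32, 0], [-8, -25, 0], [0, 0, 0], [0, 0, 0]], rot=[[0, 0, 0], [0, 0, 0], [0, 0, 0], [0, 0, 0], [0, 0, 0], [0, 0, 0], [0, 0, 0], [0, 0, 0], [0, 0, 0], [0, 0, 0], [0, 0, 0], [0, 0, 0], [0, 0, 0], [0, 0, 0], [0, 0, 0], [0, 0, 0], [0, 0, 0]], hand=[48, 48, 48, 48, 48, 55, 55, 55, 55, 55, 55, 55, 55, 55, 55, 55, 55])

```text
t: 28.53
tcp_pos: [0.47, -0.2088, 0.1338]
tool_rot: [0.124, 0.992, -0.001, 0.001]
force: [-0.6, 0.7, -0.4]
finger_gap: 0.641
```

```bash
python3 - <<'E'
from h import *
snap('wrist','w12.png'); M=model('wrist')
for q in cams.spot_point('nozzle_fine','wrist')[:3]: print(round(q['score'],2),np.round(q['at']),np.round(ray('wrist',q['at'],.006,M),4))
plan(.475,-.21,.1)
E
```

```text
0.69 [ 36. 282.] [ 0.4893 -0.4608  0.006 ]
0.68 [483. 215.] [ 0.5202 -0.0931  0.006 ]
0.63 [316. 193.] [ 0.4707 -0.2147  0.006 ]
t 28.63 tcp [ 0.4702 -0.2076  0.1339] jaw 75.9 tilt [ 0.002 -0.002] gap 54.8 F [ 0.  -0.6 -0.7]
levelfix [-0.11  0.13 -0.  ] lin [-5.3 -1.1 33.9] rotz None
```

View pics/w12.png

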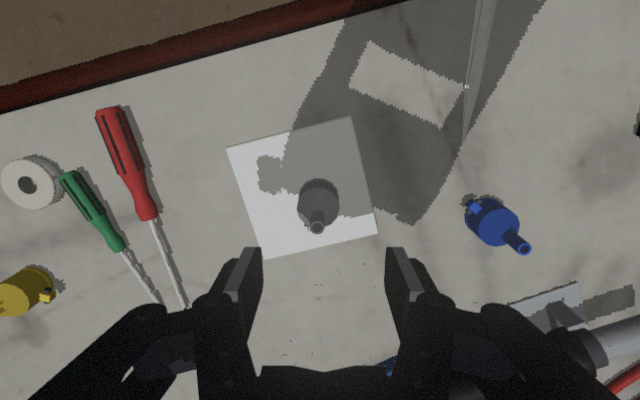

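The grey nozzle stands on the tile at px (318,200), with its mouth at (317,229). The blue one at (495,222) and the yellow one at (20,295) are left alone.

```bash
python3 - <<'E'
from h import *
print('mouth',ray('wrist',(317,228),.066))
plan(.471,-.213,.08)
E
```

```text
mouth [ 0.47396691 -0.21203993  0.066     ]
t 28.63 tcp [ 0.4702 -0.2076  0.1339] jaw 75.9 tilt [ 0.002 -0.002] gap 54.8 F [ 0.  -0.6 -0.7]
levelfix [-0.11  0.13 -0.  ] lin [-2.1 -5.  53.9] rotz None
```

Request:
drive_tool(linear=[[-3, -5, 0], [0, 0, 15], [0, 0, 15], [0, 0, 15], [0, 0, 10], [0, 0, 0], [0, 0, 0]], rot=[[0, 0, 0], [0, 0, 0], [0, 0, 0], [0, 0, 0], [0, 0, 0], [0, 0, 0], [0, 0, 0]], hand=[55, 55, 55, 55, 55, 55, 55])

```text
t: 29.22
tcp_pos: [0.4722, -0.2055, 0.0776]
tool_rot: [0.117, 0.993, -0.0, 0.0]
force: [-0.1, -0.7, -0.5]
finger_gap: 0.645
```

```bash
python3 - <<'E'
from h import *
plan(.472,-.213,.036)
E
```

```text
t 29.22 tcp [ 0.4722 -0.2055  0.0776] jaw 76.6 tilt [-0. -0.] gap 55.1 F [-0.1 -0.7 -0.5]
levelfix [-0.01  0.   -0.  ] lin [-1.5 -7.4 41.6] rotz None
```

Request:
drive_tool(linear=[[-1, -7, 0], [0, -1, 0], [0, 0, 0], [0, -1, 11], [0, -1, 11], [0, 0, 11], [0, 0, 8], [0, 0, 0], [0, 0, 0]], rot=[[0, 0, 0], [0, 0, 0], [0, 0, 0], [0, 0, 0], [0, 0, 0], [0, 0, 0], [0, 0, 0], [0, 0, 0], [0, 0, 0]], hand=[55, 55, 55, 55, 55, 55, 55, 55, 55])

```text
t: 29.97
tcp_pos: [0.4725, -0.2174, 0.035]
tool_rot: [0.116, 0.993, -0.001, 0.002]
force: [-0.4, 0.0, -0.4]
finger_gap: 0.644
```

```bash
python3 - <<'E'
from h import *
plan(.472,-.213,.036)
E
```

```text
t 29.97 tcp [ 0.4725 -0.2174  0.035 ] jaw 76.6 tilt [ 0.004 -0.004] gap 55.0 F [-0.4  0.  -0.4]
levelfix [-0.14  0.29  0.  ] lin [ 1.5  4.2 -1. ] rotz None
```

Request:
drive_tool(linear=[[1, 4, -1], [0, 0, 0], [0, 0, 0], [0, 0, 0], [0, 0, 0], [0, 0, 0], [0, 0, 0], [0, 0, 0], [0, 0, -20], [0, 0, -35], [0, 0, -40], [0, 0, 0], [0, 0, 0]], rot=[[0, 0.3, 0], [0, 0, 0], [0, 0, 0], [0, 0, 0], [0, 0, 0], [0, 0, 0], [0, 0, 0], [0, 0, 0], [0, 0, 0], [0, 0, 0], [0, 0, 0], [0, 0, 0], [0, 0, 0]], hand=[55, 55, 24, 24, 24, 24, 24, 24, 24, 24, 24, 24, 24])

```text
t: 31.05
tcp_pos: [0.4719, -0.2122, 0.134]
tool_rot: [0.116, 0.993, -0.0, -0.002]
force: [-0.6, 0.0, -1.0]
finger_gap: 0.324
```

```bash
python3 - <<'E'
from h import *
snap('wrist','w13.png'); M=model('wrist'); p,r=pose()
for q in cams.spot_point('nozzle_fine','wrist')[:3]: print(q['score'],np.round(q['at']),'nozzle off in tool', r.inv().apply(ray('wrist',q['at'],p[2]-.030,M)-p))
plan(.526,.348,.145)
E
```

```text
0.89 [ 36. 275.] nozzle off in tool [-0.01423707 -0.14476349  0.03020459]
0.87 [324. 254.] nozzle off in tool [-0.00233566  0.00082066  0.0299931 ]
t 31.15 tcp [ 0.472  -0.2123  0.1331] jaw 76.6 tilt [-0.004  0.   ] gap 27.3 F [ 0.4  0.6 -1.2]
levelfix [-0.05 -0.25  0.  ] lin [ 77.1 557.6 -11.9] rotz None
```

Request:
drive_tool(linear=[[3, 20, -5], [4, 30, -5], [4.8, 34, -2], [4.8, 34, 0], [4.8, 34, 0], [4.8, 34, 0], [4.8, 34, 0], [4.8, 34, 0], [4.8, 34, 0], [4.8, 34, 0], [4.8, 34, 0], [4.8, 34, 0], [4.8, 34, 0], [4, 30, 0], [3, 20, 0], [0, 0, 0], [0, 0, 0]], rot=[[0, 0, 0], [0, 0, 0], [0, 0, 0], [0, 0, 0], [0, 0, 0], [0, 0, 0], [0, 0, 0], [0, 0, 0], [0, 0, 0], [0, 0, 0], [0, 0, 0], [0, 0, 0], [0, 0, 0], [0, 0, 0], [0, 0, 0], [0, 0, 0], [0, 0, 0]], hand=[24, 24, 24, 24, 24, 24, 24, 24, 24, 24, 24, 24, 24, 24, 24, 24, 24])

```text
t: 32.57
tcp_pos: [0.5093, 0.284, 0.1179]
tool_rot: [0.12, 0.993, -0.003, -0.023]
force: [-1.2, -0.1, -1.6]
finger_gap: 0.324
```

```bash
python3 - <<'E'
from h import *
plan(.526,.348,.135)
E
```

```text
t 32.57 tcp [0.5093 0.284  0.1179] jaw 76.2 tilt [-0.046 -0.001] gap 27.7 F [-1.2 -0.1 -1.6]
levelfix [-0.66 -2.55 -0.  ] lin [ -1.   66.1 -17.1] rotz None
```

Request:
drive_tool(linear=[[0, 0, -8], [0, 10, -8], [0, 18, 0], [0, 20, 0], [0, 18, 0], [0, 0, 0], [0, 0, 0]], rot=[[-0.2, -0.9, 0], [-0.2, -0.9, 0], [-0.2, -0.8, 0], [0, 0, 0], [0, 0, 0], [0, 0, 0], [0, 0, 0]], hand=[24, 24, 24, 24, 24, 24, 24])

```text
t: 33.15
tcp_pos: [0.5249, 0.344, 0.1341]
tool_rot: [0.125, 0.992, -0.003, -0.0]
force: [-0.5, -0.5, -0.4]
finger_gap: 0.326
```

```bash
python3 - <<'E'
from h import *
snap('wrist','w14.png'); M=model('wrist'); p,r=pose()
for q in cams.spot_point('nozzle_fine','wrist')[:2]: print(q['score'],np.round(q['at']),'nozzle off in tool', r.inv().apply(ray('wrist',q['at'],p[2]-.030,M)-p))
for q in cams.spot_point('post_fine','wrist')[:1]: print(round(q['score'],2),np.round(q['at']),np.round(ray('wrist',q['at'],.012,M),4))
plan(.525,.3485,.08)
E
```

```text
0.75 [319. 256.] nozzle off in tool [-0.003009   -0.00158253  0.0300084 ]
0.81 [326. 193.] [0.5252 0.3464 0.012 ]
t 33.30 tcp [0.5247 0.3434 0.1338] jaw 75.6 tilt [-0.002 -0.005] gap 27.4 F [-1.8 -0.3 -0.7]
levelfix [-0.31 -0.04  0.  ] lin [ 1.   5.1 53.8] rotz None
```

Request:
drive_tool(linear=[[3, 5, 0], [0, 1, 12], [0, 1, 12], [0, 1, 12], [0, 0, 10], [0, 0, 0], [0, 0, 0]], rot=[[-0.3, 0, 0], [0, 0, 0], [0, 0, 0], [0, 0, 0], [0, 0, 0], [0, 0, 0], [0, 0, 0]], hand=[24, 24, 24, 24, 24, 24, 24])

```text
t: 33.88
tcp_pos: [0.5221, 0.3489, 0.0814]
tool_rot: [0.128, 0.992, -0.001, -0.002]
force: [0.6, 0.2, -0.9]
finger_gap: 0.325
```

```bash
python3 - <<'E'
from h import *
plan(.523,.3482,.048)
E
```

```text
t 33.88 tcp [0.5221 0.3489 0.0814] jaw 75.3 tilt [-0.005 -0.002] gap 27.8 F [ 0.6  0.2 -0.9]
levelfix [-0.19 -0.26 -0.  ] lin [-1.  -0.4 33.4] rotz None
```

Request:
drive_tool(linear=[[-1, 0, 8], [0, 0, 8], [0, 0, 0], [0, 0, 0]], rot=[[-0.2, -0.3, 0], [0, 0, 0], [0, 0, 0], [0, 0, 0]], hand=[24, 24, 24, 24])

```text
t: 34.22
tcp_pos: [0.5231, 0.3485, 0.063]
tool_rot: [0.128, 0.992, -0.0, 0.0]
force: [-0.4, 0.1, 0.2]
finger_gap: 0.319
```

```bash
python3 - <<'E'
from h import *
plan(.523,.3482,.048)
E
```

```text
t 34.22 tcp [0.5231 0.3485 0.063 ] jaw 75.3 tilt [ 0. -0.] gap 27.2 F [-0.4  0.1  0.2]
levelfix [-0.01  0.03 -0.  ] lin [-0.  -0.3 15. ] rotz None
```

Request:
drive_tool(linear=[[0, 0, 8], [0, 0, 6], [0, 0, 0], [0, 0, 0]], rot=[[0, 0, 0], [0, 0, 0], [0, 0, 0], [0, 0, 0]], hand=[24, 24, 24, 24])

```text
t: 34.55
tcp_pos: [0.5242, 0.3489, 0.0486]
tool_rot: [0.128, 0.992, 0.001, 0.002]
force: [0.2, 0.3, 3.5]
finger_gap: 0.325
```

```bash
python3 - <<'E'
from h import *
plan(.523,.3482,.048)
E
```

```text
t 34.55 tcp [0.5242 0.3489 0.0486] jaw 75.3 tilt [0.003 0.001] gap 27.7 F [0.2 0.3 3.5]
levelfix [0.1  0.16 0.  ] lin [ 1.  -1.   0.6] rotz None
```

Seated with light contact. I'll release, rise, and back off toward the middle of the rack for a last look.

Request:
drive_tool(linear=[[0, 0, 0], [0, 0, 0], [0, 0, 0], [0, 0, -20], [0, 0, -35], [0, 0, -40], [0, 0, -40], [0, -20, -30], [0, -30, 0], [0, -35, 0], [0, -30, 0], [0, 0, 0], [0, 0, 0], [0, 0, 0]], rot=[[0, 0, 0], [0, 0, 0], [0, 0, 0], [0, 0, 0], [0, 0, 0], [0, 0, 0], [0, 0, 0], [0, 0, 0], [0, 0, 0], [0, 0, 0], [0, 0, 0], [0, 0, 0], [0, 0, 0], [0, 0, 0]], hand=[50, 50, 50, 50, 50, 50, 50, 50, 50, 50, 50, 50, 50, 50])

```text
t: 35.72
tcp_pos: [0.4952, 0.2352, 0.2254]
tool_rot: [0.126, 0.992, 0.002, 0.006]
force: [-0.1, 0.1, -0.1]
finger_gap: 0.586
```

```bash
python3 - <<'E'
from h import *
a=snap('wrist','w15.png'); b=snap('scene','s15.png'); st()
M=model('wrist')
for l,z in dict(nozzle_square=.018,nozzle_long=.018,nozzle_wide=.018,nozzle_fine=.018).items():
    for q in cams.spot_point(l,'wrist')[:1]: print(l,round(q['score'],2),np.round(q['at']),np.round(ray('wrist',q['at'],z,M),4))
for q in cams.spot_point('flux_bottle','scene')[:1]: print('bottle',np.round(q['at'],1),ray('scene',q['at'],0))
c=cv2.resize(b[110:230,225:345],(400,400),interpolation=cv2.INTER_CUBIC)
w=cv2.resize(a,(640,400)); 
cv2.imwrite('pics/final.png',np.hstack([cv2.resize(w[:300,:],(400,188)),]).astype(np.uint8)[:,:,::-1])
out=np.zeros((590,640,3),np.uint8); out[:300]=a[60:360]; out[300:590,:290]=cv2.resize(c,(290,290)); cv2.imwrite('pics/final.png',out[:,:,::-1])
E
```

```text
t 35.82 tcp [0.4956 0.236  0.2251] jaw 75.5 tilt [0.013 0.003] gap 50.2 F [ 0.8 -0.  -0.3]
nozzle_square 0.67 [355. 161.] [0.5006 0.2684 0.018 ]
nozzle_long 0.64 [260. 166.] [0.4819 0.1778 0.018 ]
nozzle_wide 0.85 [165. 161.] [0.4533 0.0897 0.018 ]
nozzle_fine 0.98 [440. 163.] [0.5231 0.3481 0.018 ]
bottle [300.7 146.6] [ 6.28940482e-01  2.28923773e-01 -1.11022302e-16]
```

View pics/final.png

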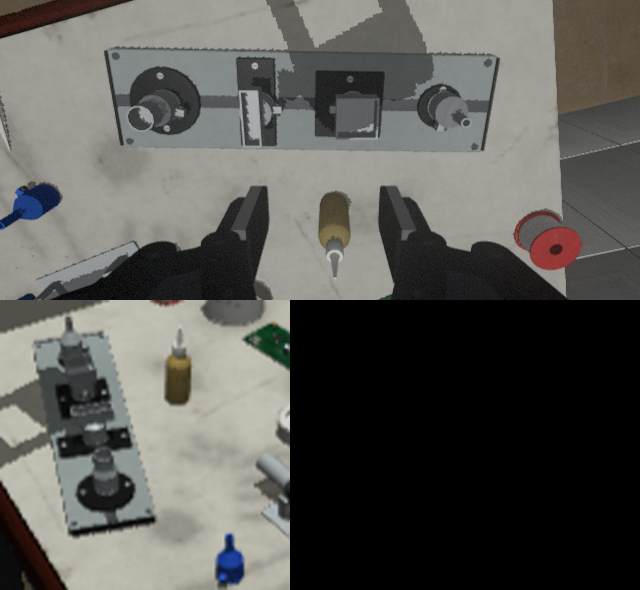

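All four nozzles stand mouth up on their own plates: wide at px (160,105), long at (253,115), square at (355,110) and fine at (450,110). The bottle is standing. I'll compare the bottle's pixels with the first picture, then hand in.

```bash
python3 - <<'E'
from h import *
a=cv2.imread('pics/scene0.png')[118:156,288:312].astype(float); b=cv2.imread('pics/s15.png')
best=min((np.abs(a-b[118+i:156+i,288+j:312+j]).mean(),i,j) for i in range(-4,5) for j in range(-4,5)); print('bottle shift px',best)
order.sign_off(); st()
E
```

```text
bottle shift px (np.float64(0.7368421052631579), 0, 0)
the job is handed in; nothing more can be done
the job is handed in; nothing more can be done
```

The job is handed in at about 36 s of the 109 s allowed. All four nozzles now sit mouth up on their own plates.

**Moves:** I parked the wide nozzle on the bare small-round post. Then the square went to the square plate, the long to the oblong plate (turned in line with it), and the wide to the large round plate. Last, the steel fine nozzle went from the tile to the small round plate. I left the blue and yellow look-alikes alone.

**Last checks:**
- **Seating:** The final wrist and scene pictures show all four upright on their matching plates. The long, wide and fine each touched down with a light 3.5–8 N. The square was let go about 1 mm above its plate and showed no contact force, so its seating rests on the pictures.
- **Position:** The last network readings for the square and long nozzles were about 4–5 mm off their posts' centres. That is within the 7 mm play of the bore.
- **Bottle:** Matching its pixels against the first picture gave zero shift. The detection network's point moved by about 1 cm, and I put that down to its noise.

One thing did not go to plan. On the first descent the arm fell short and the jaws closed around the wide nozzle's mouth tube. The sensed force stayed near zero; I opened, levelled the tool and gripped again lower.

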